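# Lift a wet painted plaque off the sloping desk to its drying stand

### The arm

A 6-joint arm with a two-finger parallel gripper is mounted at the origin on the work surface. World frame = base frame: x ahead of the robot, y to its left, z up, the work surface at z = 0. Lengths are in m, angles in degrees, forces in N, time in s.
With the tool pointing down it reaches from about 0.325 to 0.9 m from the base axis. Payload 6.1 kg.
Tool frame: the origin (TCP) lies on the centre line of the jaws, within the pads' length; the fingertips stand 19 mm ahead of it and the grasp point (between the pads) is the TCP; z points along the fingers, y is the line along which they close (so a half turn about z gives the same grasp; the last joint's range is limited). The gripper opens to 85 mm and grips with 20 to 120 N. Pads are 22 mm wide; open, the fingers measure 114 mm over their backs; the gripper's body (76 mm by 85 mm) begins 54 mm behind the grasp point. The pads swing forward as they close: fully open they stand 13 mm farther back than shut.
Start: joints at [69.036, 12.628, 87.462, -0, 79.91, -7.225], TCP at [0.148, 0.607, 0.25] pointing down, gripper open.
Joint ranges: [-170.65, 170.65], [-52.31, 119.04], [5.05, 147.46], [-71.25, 251.25], [11.57, 151.72], [-153.62, 153.62]. Speed limits (degrees/s): [147.25, 147.25, 172.46, 180, 180, 180].

### API

Orientations are given as [roll, pitch, yaw] about the fixed x, y, z axes, in that order (R = Rz(yaw) Ry(pitch) Rx(roll)).
In Python, from cell import bot gives the robot as it stands.
- The arm moves only by the shell command python3 -m jog 'ROWS' [FORCE]. ROWS is a JSON object of lists of equal length, an entry for each row: "offset": the shift along the tool's x, y, z in cm, a list of three; "delta_rot": the turn, a rotation vector about the tool's x, y, z in degrees, a list of three; "hand": the opening, from 0 (shut) to 1 (fully open). In form: {"offset": [[dx, dy, dz], ...], "delta_rot": [[rx, ry, rz], ...], "hand": [hand, ...]}. A call has 1 to 20 rows; each row shifts and turns the commanded pose from where the row before left it, along the tool's axes as they then stand; what a row does not reach is not made up. A row lasts 1/12 s, in which the tool goes at most 41.7 mm and 7.16 degrees, less where a joint would pass 70% of its speed; a pose out of reach is approached as far as the arm can. A call is refused whole if a number of a shift passes 4.17 or a number of a turn 7.16, either way. A call with a gripper value outside its range is refused whole. The fingers move at their own pace and stop on an object; FORCE is the grip in N (left out, the last holds). Time passes only in rows, so rows that do not move let the fingers close. It gives the time, the measured TCP pose, the force, the opening and the grip force at its end, in the units of the state.
- bot.get_obs(): the state, without advancing time (a new reading comes with each control period).
- bot.camera(name): name is "scene" or "top" or "wrist"; returns the picture (480x640x3 uint8, blue, green, red); there is no depth.
- bot.camera_params(name): a dict with "vfov" (degrees; the focal length in pixels is half the picture's height over the tangent of half this angle, whatever the lens; pixels are square), "cx", "cy" (the principal point, pixels), "R" (3x3) and "t" (3): a world point X has camera coordinates R X + t; the wrist camera has in their place "mount" (4x4, takes a point from camera to tool coordinates, whose origin is the TCP and whose axes are the flange's). Camera axes: x right, y down, z forward; pixel columns grow to the right and rows downward; lengths in m; the calibration is good to about 2 mm. A picture is of the moment at which its call begins: read the wrist's pose just before it. camera_params takes no time and is no camera call.
- bot.hand_in(): hands the job in; it is judged then, once.
Trained networks look in the newest picture that a camera, given by its name, has taken for a name from the list of things; names that differ only in an ending like _2 or _b are one class to them, and where a whole thing is asked for, a point or a joint stands for the part that bears it (a point fixed in the world has none). Each returns a list of dicts, best first, with "score" (0 to 1); they miss things now and then, are a little off and sometimes report something else, mostly with a low value. They report only what shows in the picture. A call takes as long as a camera call.
- bot.masks_of(camera, query): "region" (480x640 bool, what is visible of it) and "rect" ([left, top, right, bottom] in pixels, round what is visible of it).
- bot.place_of(camera, query): "position" ([column, row] in pixels: a listed point, or the origin of a listed thing).
The state is a dict: "time": time; "q": joint angles; "joint_vel": joint speeds; "effort": joint torques, N m; "position": TCP position; "ee_rot": TCP orientation; "force": force on the tool from outside, world axes, zero at the start; "ft_torque": the same for the moment, N m; "gripper_width": finger opening in m; "grip_force": force on a finger pad.
Only numpy, scipy, OpenCV 4.12 (cv2) and the standard library are available. Lean on these libraries where they do the work, as an engineer would, in place of code of your own. Each camera call takes 0.05 s, during which the arm holds its last target. There are 200 camera calls.

### The job

Pick up the cranked metal lifter, slide its blade under the freshly painted plaque on the sloping desk, and move the plaque, painted face up, to the empty drying stand, leaving it lying flat, centred and square on the two rails. Then lay the lifter back flat on its cork pad and let go. The paint is wet and porcelain chips: the robot itself must never touch the plaque, set it down gently, and leave the finished plaque and everything else on the bench alone.

Things in the scene. Friction and masses are not known exactly. Their poses are not given: they have to be found in the camera images.
- lifter: Loose cranked spatula, 0.22 kg, on the cork pad. Steel blade 110 (x) x 64 (y) x 3 mm; across its back end (x = -56) an upright heel plate 64 wide, 18 high. Dark wood handle on the centre line, 20 wide (y), 22 thick, rising backwards at 35 degrees from x = -75, z = 28 to x = -156, z = 85. Origin: centre of the blade's underside; x to the blade's free tip, z up when it lies flat.
- lifter_grip (a point): Middle of the lifter's handle, at (-111, 0, 53) mm in the lifter's frame: place to grip it across its 20 mm width.
- pad: Fixed cork pad on the bench, 150 (x) x 110 (y) x 6 mm thick; the lifter's blade lies on it. Origin: centre of its underside, on the bench.
- plaque: Loose flat porcelain slab with a wet painting on top, 110 (x) x 120 (y) x 8 mm thick, 0.2 kg or so. It lies on the sloping desk. Origin: centre of its underside; z is the normal of its painted face; x points up the slope at the start.
- slope: Fixed sloping wooden desk on legs. Its plywood board, 155 x 150 mm, rises at 28 degrees towards the desk's own +x (low end at -x). Origin: on the bench, 115 mm straight below point slope_seat. Two stop pegs at the low end hold the plaque's low edge; a hand-rest bridge crosses above the plaque, so it can be lifted only a little and must come out towards the low end.
- slope_seat (a point): Point on the board's upper surface, under the plaque's middle. Board frame from here: x up the slope, y level, z normal; mm. Two battens along x at y = +-50, 10 wide, 11 high, carry the plaque: under its middle 90 mm of width and 11 mm of height are free, open at the low end. Stop pegs at x = -60, y = +-50: 8 across, 19 high. Board from x = -72 to 82.
- slope_bridge (a point): Middle of the underside of the hand-rest bar over the plaque, at (25, 0, 60) mm in the board frame of slope_seat. The bar is 22 mm wide along the slope, 9 thick, spans the desk's full width and stands on two posts at y = +-72.
- stand_empty: Fixed level drying stand, nothing on it: base 120 x 124 x 10 mm and two rails along x, 12 wide, 120 long, centred at y = +-50, tops 65 mm above the bench; the channel between is 88 wide, 55 deep, open at both ends. Origin: on the bench, centre of the base. The plaque goes here, centred, its 120 mm side across the rails (along y).
- stand_full: Fixed drying stand like stand_empty, but with the finished plaque on it.
- plaque_done: Finished plaque of the same size and look, lying on stand_full: leave alone. Origin: centre of its underside.
- bottle: Bystander: amber glass bottle, 54 mm across, 145 tall. Origin: centre of its underside.
- mug: Bystander: white handleless porcelain cup, 60 mm across, 75 tall. Origin: centre of its underside.
- dish: Bystander: small low white paint dish, 76 mm across, 22 tall. Origin: centre of its underside.
- brush: Bystander: flat wide glaze brush with a dark wooden handle, lying straight on the bare bench (not on the cork pad), 170 mm long. Origin: on the bench below its middle.
- jar: Bystander: clear glass jar with black cap, 64 mm across, 90 tall. Origin: centre of its underside.
- bowl: Bystander: blue glazed bowl, 90 mm across, 45 tall. Origin: centre of its underside.

How it is judged:
By the outcome, as a careful person would: the job done as asked, in the order asked, and still so for the second after the job is handed in, with the robot touching nothing.
It also fails if it takes over 72 s, if anything falls off the work surface, if the arm or the gripper's body presses on something with over 40 N, if the wrist force passes 120 N, or if a joint passes its speed limit or range.

## Working session

There is one attempt and no reset: what is moved stays moved. The work goes in short steps, Python scripts to look and compute and a shell command to move; the robot and the scene stay as the last step left them, time stands still between calls to the robot, and variables do not carry over. Pictures are saved under pics/ and viewed, at most 10 in all, crops included, and the job is handed in when it is done.

```bash
ls; mkdir -p pics
python3 - <<'E'
from cell import bot
import cv2,numpy as np
print(bot.get_obs())
for c in ["scene","top"]:
    im=bot.camera(c); cv2.imwrite(f"pics/{c}0.png",im)
    p=bot.camera_params(c); print(c,p)
    for q in ["lifter","lifter_grip","pad","plaque","slope","slope_seat","slope_bridge","stand_empty","stand_full","plaque_done","bottle","mug","dish","brush","jar","bowl"]:
        print(q,[(np.round(r["position"],1).tolist(),round(r["score"],2)) for r in bot.place_of(c,q)[:3]])
print(bot.camera_params("wrist"))
E
```

```text
pics
{'time': 0.0, 'q': array([ 6.90331074e+01,  1.26738661e+01,  8.75268829e+01, -2.08777974e-04,
        7.99117203e+01, -7.22534641e+00]), 'joint_vel': array([ 0.04704987,  0.02273192,  0.00982839,  0.00816072,  0.07705841,
       -0.06159291]), 'effort': array([ 2.11932984e-04, -4.96891451e+01, -3.89404643e+01, -1.62704923e-04,
        1.09435953e-02, -2.77827110e-05]), 'position': array([0.14826225, 0.60655963, 0.24920377]), 'ee_rot': array([-1.79888398e+02, -1.39416411e-02,  1.66258477e+02]), 'force': array([ 0.73813078, -0.4610278 , -0.27888509]), 'ft_torque': array([-0.03236873, -0.0080837 , -0.03713423]), 'grip_force': 0.0, 'gripper_width': 0.08527232091569173}
scene {'vfov': 56.57039462302073, 'cx': 319.8567259211478, 'cy': 241.98536714762034, 'R': array([[ 0.3829614 ,  0.92376102, -0.00247881],
       [ 0.70800009, -0.2952354 , -0.64153873],
       [-0.5933603 ,  0.24392957, -0.76708664]]), 't': array([-0.20139517, -0.3106354 ,  1.5887777 ])}
lifter [([328.7, 251.3], 0.78), ([395.7, 285.3], 0.37)]
lifter_grip [([293.8, 242.7], 0.85)]
pad [([327.9, 250.7], 0.69), ([331.6, 2
[... 1331 characters left out ...]
), ([260.1, 203.9], 0.61)]
mug [([386.3, 209.1], 0.7), ([240.1, 289.4], 0.33)]
dish [([243.6, 288.4], 0.77)]
brush [([400.6, 283.1], 0.81)]
jar [([134.9, 247.8], 0.8), ([386.2, 210.5], 0.59)]
bowl [([511.1, 236.3], 0.87), ([387.6, 208.4], 0.42), ([332.2, 191.2], 0.39)]
{'vfov': 62.964749902818994, 'cx': 318.87965256398616, 'cy': 242.5036571849522, 'mount': array([[ 2.69420914e-04, -9.61124308e-01, -2.76115904e-01,
         7.04395547e-02],
       [ 9.99999889e-01,  1.52033921e-04,  4.46542143e-04,
         4.11955514e-05],
       [-3.87203525e-04, -2.76115994e-01,  9.61124242e-01,
        -1.24181761e-01],
       [ 0.00000000e+00,  0.00000000e+00,  0.00000000e+00,
         1.00000000e+00]])}
```

View pics/top0.png

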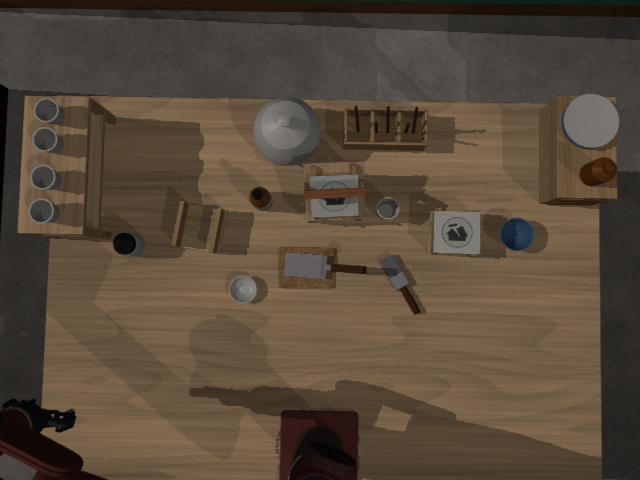

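View pics/scene0.png

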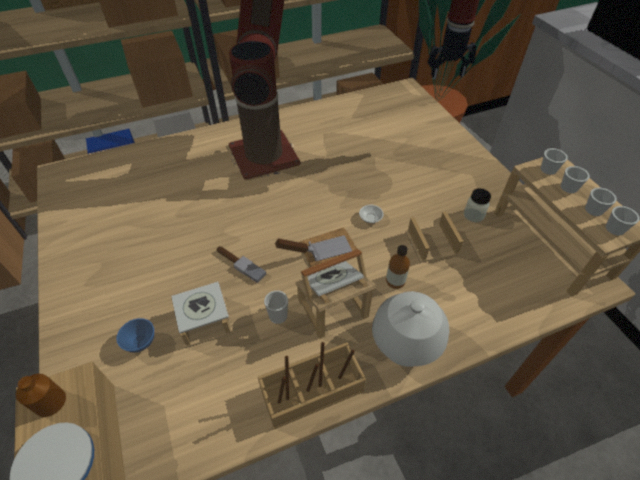

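The top view shows the empty stand at (200,227), the desk and plaque at (335,195) under the bridge, the lifter and pad at (305,268), the brush at (400,283) and the finished plaque at (455,233). The scene view agrees. Next I triangulate these.

```bash
cat > h.py <<'E'
from cell import bot
import cv2,numpy as np
from scipy.spatial.transform import Rotation as Ro
def cam(c,obs=None):
    p=bot.camera_params(c); f=240/np.tan(np.radians(p["vfov"]/2))
    K=np.array([[f,0,p["cx"]],[0,f,p["cy"]],[0,0,1]])
    if "R" in p: return K,p["R"],p["t"]
    o=obs or bot.get_obs(); T=np.eye(4); T[:3,:3]=Ro.from_euler("xyz",o["ee_rot"],degrees=True).as_matrix(); T[:3,3]=o["position"]
    M=np.linalg.inv(T@p["mount"]); return K,M[:3,:3],M[:3,3]
def ray(C,uv):
    K,R,t=C; d=R.T@np.linalg.solve(K,[*uv,1]); return -R.T@t,d
def atz(C,uv,z):
    o,d=ray(C,uv); return o+d*(z-o[2])/d[2]
def tri(Cs,uvs):
    A=[];b=[];
    for C,uv in zip(Cs,uvs):
        o,d=ray(C,uv); d=d/np.linalg.norm(d); P=np.eye(3)-np.outer(d,d); A.append(P); b.append(P@o)
    A=np.vstack(A); b=np.hstack(b); x=np.linalg.lstsq(A,b,rcond=None)[0]
    return x,np.linalg.norm(A@x-b)
def proj(C,X):
    K,R,t=C; q=(np.atleast_2d(X)@R.T+t)@K.T; return q[:,:2]/q[:,2:]
E
python3 - <<'E'
from h import *
S,T=cam("scene"),cam("top")
D=dict(lifter=((328.7,251.3),(303.4,264.4)),grip=((293.8,242.7),(348,270.5)),pad=((327.9,250.7),(302.8,270.6)),plaque=((330.3,277.2),(336.3,195.4)),bridge=((330.4,268.6),(335.9,192.7)),stand_empty=((432.5,241.5),(200.7,227)),done=((199.1,307.2),(453.4,234.4)),bottle=((397.6,280.9),(260.1,203.9)),mug=((280,313.3),(386.3,209.1)),dish=((369.6,215.7),(243.6,288.4)),brush=((242.2,265.6),(400.6,283.1)),jar=((473.8,216.6),(134.9,247.8)),bowl=((140.8,343.4),(511.1,236.3)))
for k,(a,b) in D.items():
    x,e=tri([S,T],[a,b]); print(k,np.round(x,4),round(e,4))
E
```

```text
lifter [ 0.4897  0.0474 -0.0082] 0.0055
grip [ 0.4774 -0.0634  0.0686] 0.007
pad [ 0.4734  0.0506 -0.0257] 0.0036
plaque [ 0.664  -0.0315  0.129 ] 0.0028
bridge [ 0.6651 -0.031   0.1654] 0.0011
stand_empty [0.5871 0.3318 0.0132] 0.0017
done [ 0.5754 -0.346   0.0549] 0.0036
bottle [ 0.6571  0.1774 -0.0109] 0.0054
mug [ 0.6454 -0.1661  0.0169] 0.0067
dish [0.4229 0.2095 0.0128] 0.0004
brush [ 4.462e-01 -2.103e-01 -2.000e-04] 0.0044
jar [ 0.5304  0.5202 -0.0135] 0.0065
bowl [ 0.5786 -0.513  -0.0093] 0.0014
```

```bash
python3 -m jog '{"offset":[[0,0,0],[4,0,0],[4,0,0],[4,0,0],[4,0,0],[4,0,0],[4,0,0],[4,0,0],[4,0,0],[4,0,0],[4,0,0],[4,0,0],[4,0,0]],"delta_rot":[[0,0,0],[0,0,0],[0,0,0],[0,0,0],[0,0,0],[0,0,0],[0,0,0],[0,0,0],[0,0,0],[0,0,0],[0,0,0],[0,0,0],[0,0,0]],"hand":[1,1,1,1,1,1,1,1,1,1,1,1,1]}' 40 | tail -c 600; echo; python3 -c "
from h import *
o=bot.get_obs();print(o['position'],o['ee_rot'],Ro.from_euler('xyz',o['ee_rot'],degrees=True).as_matrix())"
```

```text
time: 2.78
position: [-0.3198, 0.7212, 0.2502]
ee_rot: [180.0, 0.0, 166.3]
force: [1.2, 1.1, 0.3]
gripper_width: 0.0855
grip_force: 0.0

[-0.31981545  0.721204    0.25022765] [1.79997072e+02 3.16004897e-03 1.66263114e+02] [[-9.71396446e-01  2.37463555e-01  6.57088132e-05]
 [ 2.37463557e-01  9.71396447e-01  3.65363381e-05]
 [-5.51532590e-05  5.10947175e-05 -9.99999997e-01]]
```

```bash
cat > plan.py <<'E'
# rows from the current pose to target pose; straight line, even turn. prints typed-row material
import sys,json
from h import *
def R_of(o): return Ro.from_euler("xyz",o["ee_rot"],degrees=True)
def plan(p1,R1,n=None,hand=1,p0=None,R0=None,dec=2,vmax=4.0,ease=0):
    o=bot.get_obs(); p0=o["position"] if p0 is None else p0; R0=R_of(o) if R0 is None else R0
    w=np.degrees((R0.inv()*R1).as_rotvec()); d=np.linalg.norm(np.array(p1)-p0)*100
    if n is None: n=int(np.ceil(max(d/vmax,np.abs(w).max()/6.9,1)))
    wr=np.round(w/n,1); R=R0; p=np.array(p0,float); off=[]
    for i in range(n):
        tgt=np.array(p0)+(np.array(p1)-p0)*(i+1)/n
        s=np.round(R.inv().apply(tgt-p)*100,dec); off.append(s.tolist()); p=p+R.apply(s/100); R=R*Ro.from_rotvec(wr,degrees=True)
    print(n,"rows; off by mm",np.round((p1-p)*1000,1),"deg",np.round(np.degrees((R.inv()*R1).as_rotvec()),1))
    for i in range(0,n,20):
        m=len(off[i:i+20]); print(json.dumps({"offset":off[i:i+20],"delta_rot":[wr.tolist()]*m,"hand":[hand]*m},separators=(",",":")))
    return p,R
def tool(phi,pitch=0,a=0):
    "tool rotation for lifter tip heading phi (deg), blade tip raised by pitch; a = lean"
    R=Ro.from_euler("ZY",[phi,-(pitch+a)],degrees=True)  # lifter frame: x tip, z up
    return R*Ro.from_euler("x",180,degrees=True)
E
python3 - <<'E'
from plan import *
p,R=plan([.587,.39,.35],tool(90))
plan([.51,.07,.42],tool(90),p0=p,R0=R)
E
```

```text
25 rows; off by mm [0. 0. 0.] deg [ 0.  -0.  -1.2]
{"offset":[[-3.84,-0.43,-0.4],[-3.85,-0.21,-0.4],[-3.87,-0.01,-0.4],[-3.85,0.2,-0.4],[-3.84,0.41,-0.39],[-3.81,0.61,-0.4],[-3.78,0.82,-0.4],[-3.72,1.03,-0.4],[-3.66,1.22,-0.4],[-3.59,1.42,-0.4],[-3.51,1.61,-0.4],[-3.42,1.8,-0.4],[-3.31,1.98,-0.4],[-3.21,2.16,-0.39],[-3.08,2.33,-0.4],[-2.95,2.49,-0.4],[-2.81,2.65,-0.4],[-2.66,2.79,-0.4],[-2.51,2.94,-0.4],[-2.35,3.07,-0.4]],"delta_rot":[[0.0,0.0,3.1],[0.0,0.0,3.1],[0.0,0.0,3.1],[0.0,0.0,3.1],[0.0,0.0,3.1],[0.0,0.0,3.1],[0.0,0.0,3.1],[0.0,0.0,3.1],[0.0,0.0,3.1],[0.0,0.0,3.1],[0.0,0.0,3.1],[0.0,0.0,3.1],[0.0,0.0,3.1],[0.0,0.0,3.1],[0.0,0.0,3.1],[0.0,0.0,3.1],[0.0,0.0,3.1],[0.0,0.0,3.1],[0.0,0.0,3.1],[0.0,0.0,3.1]],"hand":[1,1,1,1,1,1,1,1,1,1,1,1,1,1,1,1,1,1,1,1]}
{"offset":[[-2.18,3.19,-0.4],[-2.0,3.3,-0.4],[-1.82,3.4,-0.39],[-1.63,3.5,-0.4],[-1.45,3.58,-0.4]],"delta_rot":[[0.0,0.0,3.1],[0.0,0.0,3.1],[0.0,0.0,3.1],[0.0,0.0,3.1],[0.0,0.0,3.1]],"hand":[1,1,1,1,1]}
9 rows; off by mm [ 0. -0.  0.] deg [ 0.  -0.  -0.3]
{"offset":[[-3.57,-0.78,-0.78],[-3.57,-0.78,-0.78],[-3.57,-0.79,-0.77],[-3.57,-0.8,-0.78],[-3.57,-0.8,-0.78],[-3.57,-0.81,-0.78],[-3.56,-0.82,-0.78],[-3.56,-0.82,-0.78],[-3.56,-0.83,-0.77]],"delta_rot":[[0.0,-0.0,-0.1],[0.0,-0.0,-0.1],[0.0,-0.0,-0.1],[0.0,-0.0,-0.1],[0.0,-0.0,-0.1],[0.0,-0.0,-0.1],[0.0,-0.0,-0.1],[0.0,-0.0,-0.1],[0.0,-0.0,-0.1]],"hand":[1,1,1,1,1,1,1,1,1]}
```

```bash
python3 -m jog '{"offset":[[-3.84,-0.43,-0.4],[-3.85,-0.21,-0.4],[-3.87,0,-0.4],[-3.85,0.2,-0.4],[-3.84,0.41,-0.4],[-3.81,0.61,-0.4],[-3.78,0.82,-0.4],[-3.72,1.03,-0.4],[-3.66,1.22,-0.4],[-3.59,1.42,-0.4],[-3.51,1.61,-0.4],[-3.42,1.8,-0.4],[-3.31,1.98,-0.4],[-3.21,2.16,-0.4],[-3.08,2.33,-0.4],[-2.95,2.49,-0.4],[-2.81,2.65,-0.4],[-2.66,2.79,-0.4],[-2.51,2.94,-0.4],[-2.35,3.07,-0.4]],"delta_rot":[[0,0,3.1],[0,0,3.1],[0,0,3.1],[0,0,3.1],[0,0,3.1],[0,0,3.1],[0,0,3.1],[0,0,3.1],[0,0,3.1],[0,0,3.1],[0,0,3.1],[0,0,3.1],[0,0,3.1],[0,0,3.1],[0,0,3.1],[0,0,3.1],[0,0,3.1],[0,0,3.1],[0,0,3.1],[0,0,3.1]],"hand":[1,1,1,1,1,1,1,1,1,1,1,1,1,1,1,1,1,1,1,1]}' && python3 -m jog '{"offset":[[-2.18,3.19,-0.4],[-2,3.3,-0.4],[-1.82,3.4,-0.4],[-1.63,3.5,-0.4],[-1.45,3.58,-0.4],[0,0,0],[0,0,0]],"delta_rot":[[0,0,3.1],[0,0,3.1],[0,0,3.1],[0,0,3.1],[0,0,3.1],[0,0,0],[0,0,0]],"hand":[1,1,1,1,1,1,1]}'
cat > look.py <<'E'
from h import *
import sys
def look(name,qs,show=True):
    o=bot.get_obs(); im=bot.camera("wrist"); C=cam("wrist",o)
    cv2.imwrite(f"pics/{name}.png",im); np.savez(f"pics/{name}.npz",K=C[0],R=C[1],t=C[2])
    out={}
    for q in qs:
        r=bot.place_of("wrist",q); out[q]=[(np.round(a["position"],1).tolist(),round(a["score"],2)) for a in r[:2]]
        if show: print(q,out[q])
    return C,im,out
E
python3 - <<'E'
from look import *
C,im,o=look("w1",["stand_empty","bottle","jar","dish"])
print(bot.get_obs()["position"],bot.get_obs()["ee_rot"],bot.get_obs()["q"])
print(atz(C,o["stand_empty"][0][0],0))
E
```

```text
time: 4.45
position: [0.4094, 0.4553, 0.3307]
ee_rot: [180.0, -0.0, 104.1]
force: [-0.2, 1.2, 0.3]
gripper_width: 0.0852
grip_force: 0.0
time: 5.03
position: [0.5908, 0.3883, 0.3491]
ee_rot: [-179.9, 0.0, 88.6]
force: [-1.6, -0.3, -1.0]
gripper_width: 0.0851
grip_force: 0.0
stand_empty [([315.2, 232.8], 0.91)]
bottle [([266.9, 77.6], 0.69), ([375.1, 349.1], 0.65)]
jar [([268.1, 75.5], 0.76)]
dish [([196.4, 324.9], 0.67)]
[0.58771232 0.39088994 0.35071487] [ 1.79993013e+02 -1.85675973e-02  8.88743591e+01] [2.72286112e+01 2.16519931e+01 6.58045986e+01 1.30344295e-02
 9.25284413e+01 2.83548300e+01]
[0.58435728 0.33537326 0.        ]
```

View pics/w1.png

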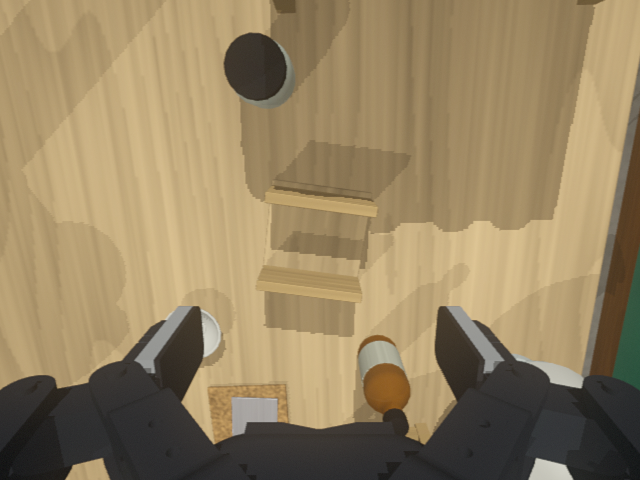

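The stand is at (315,235), with rails at rows ~200 and ~283 turned slightly, and the bottle is to its lower right at (385,380). I'll crop the stand for a closer look and move on to view the lifter and desk.

```bash
python3 -c "
import cv2
im=cv2.imread('pics/w1.png')[170:320,235:405]; cv2.imwrite('pics/w1c.png',cv2.resize(im,None,fx=4,fy=4,interpolation=cv2.INTER_CUBIC))"
python3 -m jog '{"offset":[[-3.5,-0.8,-0.8],[-3.5,-0.8,-0.8],[-3.5,-0.8,-0.8],[-3.5,-0.8,-0.8],[-3.5,-0.8,-0.8],[-3.5,-0.8,-0.8],[-3.5,-0.8,-0.8],[-3.5,-0.8,-0.8],[-3.5,-0.8,-0.8],[0,0,0],[0,0,0]],"delta_rot":[[0,0,0],[0,0,0],[0,0,0],[0,0,0],[0,0,0],[0,0,0],[0,0,0],[0,0,0],[0,0,0],[0,0,0],[0,0,0]],"hand":[1,1,1,1,1,1,1,1,1,1,1]}'
python3 - <<'E'
from look import *
C,im,o=look("w2",["lifter","lifter_grip","pad","plaque","slope","slope_seat","slope_bridge","stand_full","mug","bottle"])
print(bot.get_obs()["position"],bot.get_obs()["ee_rot"])
E
```

```text
time: 6.2
position: [0.5096, 0.0758, 0.4238]
ee_rot: [179.8, -0.0, 88.7]
force: [0.3, 0.1, -1.0]
gripper_width: 0.0854
grip_force: 0.0
lifter [([304.7, 204.6], 0.92)]
lifter_grip [([298.0, 291.2], 0.92), ([403.9, 334.6], 0.49)]
pad []
plaque [([455.5, 281.1], 0.76), ([247.1, 77.7], 0.53)]
slope []
slope_seat []
slope_bridge []
stand_full [([369.9, 432.4], 0.88)]
mug [([403.2, 335.1], 0.97)]
bottle [([430.5, 109.6], 0.91)]
[0.51020827 0.07698887 0.42203892] [-1.79970843e+02 -1.64678304e-04  8.88060357e+01]
```

View pics/w1c.png

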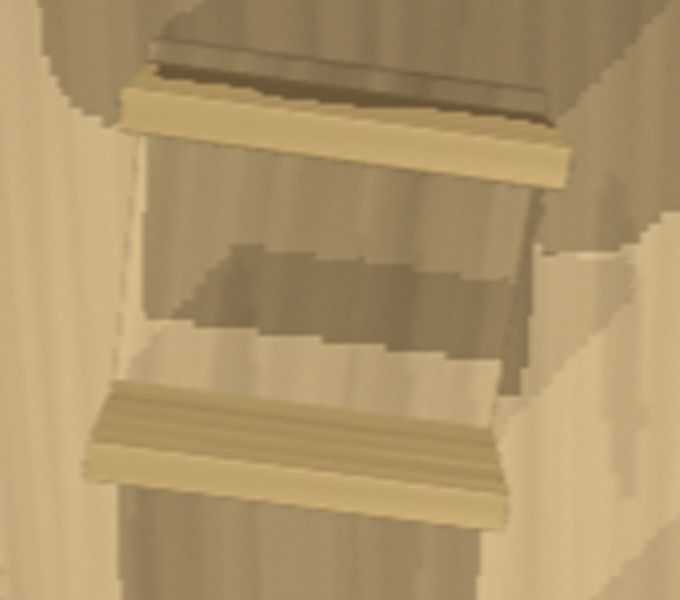

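View pics/w2.png

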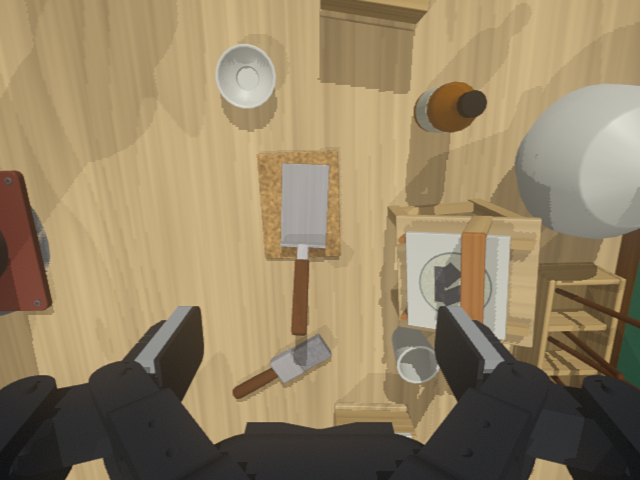

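Picture w2 shows the lifter blade at about (283–327, 164–247) with its handle running down to (299,333). The desk's pegs are on its left, the robot side, near (402,240), so the low end faces the robot. The plaque is at about (407–510, 233–340) and the bridge bar at (473,270). The crop of w1 gives the rail-top corners. I'll crop the desk next.

Run:
```python
from h import *
im=cv2.imread('pics/w2.png')[200:350,380:550]; cv2.imwrite('pics/w2c.png',cv2.resize(im,None,fx=4,fy=4,interpolation=cv2.INTER_CUBIC))
L=lambda n:[np.load(f"pics/{n}.npz")[k] for k in "KRt"]
C=L("w1"); c=np.array([(122,88),(570,148),(566,188),(120,130),(88,442),(508,492),(503,528),(85,480)])/4+[235,170]
P=np.array([atz(C,u,.065) for u in c])[:,:2]
print(np.round(P,4)); A=P[:4].mean(0);B=P[4:].mean(0); print("centre",(A+B)/2,"sep",np.linalg.norm(A-B),"len",[np.linalg.norm(P[i]-P[j]) for i,j in((0,1),(3,2),(4,5),(7,6))],
 "yaw rails",[np.degrees(np.arctan2(*(P[j]-P[i])[::-1])) for i,j in((0,1),(3,2),(4,5),(7,6))],"perp",np.degrees(np.arctan2(*(A-B)[::-1]))-90)
C=L("w2")
o=atz(C,(304.7,204.6),.006); g=atz(C,(298,291.2),.059); t=[atz(C,u,.009) for u in((283,164),(327,165))]
print("lifter o",o,"grip",g,"head",np.degrees(np.arctan2(*(o-g)[:2][::-1])),np.linalg.norm((o-g)[:2]),"tip",t)
o0=np.mean(t,0); print("head tip-grip",np.degrees(np.arctan2(*(o0-g)[:2][::-1])),np.linalg.norm((o0-g)[:2]))
print("pad corners",[atz(C,u,.006)[:2].round(4).tolist() for u in((258,152),(340,150),(341,260),(265,260))])
```

```text
[[0.5347 0.3976]
 [0.652  0.3788]
 [0.6511 0.368 ]
 [0.5335 0.3865]
 [0.5191 0.299 ]
 [0.6362 0.281 ]
 [0.6348 0.2701]
 [0.5175 0.2876]]
centre [0.58485025 0.33356903] sep 0.09960259203989677 len [np.float64(0.11875617733002639), np.float64(0.11903741952755371), np.float64(0.11844951620631093), np.float64(0.11865500384198212)] yaw rails [np.float64(-9.0947173368567), np.float64(-8.928237990212004), np.float64(-8.697600648289907), np.float64(-8.490645009583929)] perp -9.201844704473444
lifter o [0.49020756 0.04645662 0.006     ] grip [ 0.47927018 -0.06145944  0.059     ] head 84.21279065944664 0.10846890324251447 tip [array([0.46281588, 0.10324975, 0.009     ]), array([0.52228906, 0.10052838, 0.009     ])]
head tip-grip 85.35135964846245 0.16388763021863187
pad corners [[0.4296, 0.1197], [0.5402, 0.1198], [0.5404, -0.0365], [0.4297, -0.0338]]
```

View pics/w2c.png

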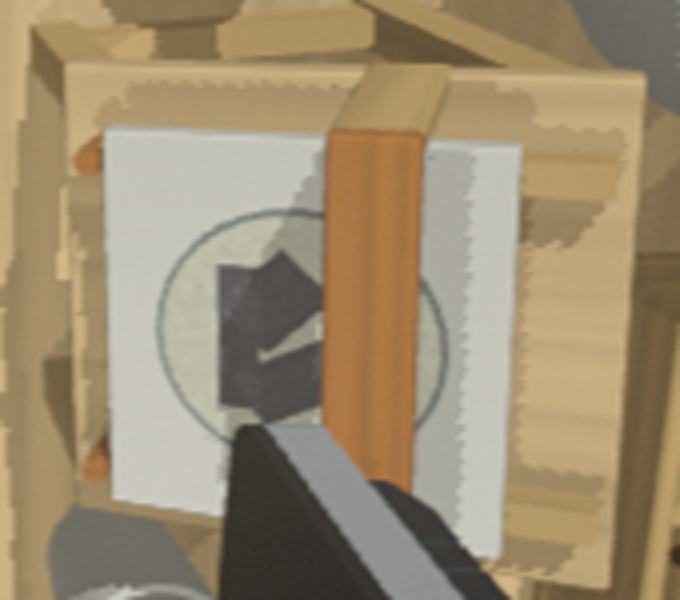

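Pegs show at crop (88,155) and (96,462) and the plaque touches them. Its top corners are at crop (105,127), (522,145), (500,560) and (112,498). I'll fit the desk pose to these.

```bash
cat > desk.py <<'E'
from h import *
from scipy.optimize import least_squares
def board(s): # s=x,y,yaw(deg),z
    return Ro.from_euler("ZY",[s[2],-28],degrees=True),np.array([s[0],s[1],s[3]])
E
python3 - <<'E'
from desk import *
C=[np.load("pics/w2.npz")[k] for k in "KRt"]
S=lambda a:np.array(a)/4+[380,200]
pl=S([(105,127),(522,145),(500,560),(112,498)]); bo=S([(65,62),(645,72),(608,588)])
Xp=np.array([(-55,60,19),(55,60,19),(55,-60,19),(-55,-60,19)])/1e3
Xb=np.array([(-72,75,0),(82,75,0),(82,-75,0)])/1e3
def f(s,z=None,both=True):
    R,t=board([*s[:3],.115 if z is None else s[3]])
    r=(proj(C,R.apply(Xp+[s[-1],0,0])+t)-pl).ravel()
    b=(proj(C,R.apply(Xb)+t)-bo).ravel()
    return np.r_[r,b] if both else r
a=least_squares(lambda s:np.r_[f(s),s[-1]*300],[.66,-.03,0,0]); print(a.x.round(4),f(a.x).round(1))
b=least_squares(lambda s:np.r_[f(s,1),s[-1]*300],[.66,-.03,0,.115,0]); print(b.x.round(4),f(b.x,1).round(1))
# cross-check vs top/scene detections
R,t=board([*a.x[:3],.115])
for c in("top","scene"): print(c,proj(cam(c),R.apply(np.array([(0,0,11),(25,0,60)])/1e3)+t).round(1))
E
```

```text
[ 0.6716 -0.0262  3.5789  0.    ] [-0.5 -0.   0.1  0.   0.4 -0.4  0.1 -0.  -0.3 -0.4  0.1  0.6  0.1  0.2]
[ 0.6718 -0.0264  3.576   0.1145 -0.    ] [-0.5 -0.   0.1  0.   0.3 -0.5  0.1 -0.1 -0.2 -0.3  0.1  0.6  0.   0.1]
top [[333.6 194.3]
 [333.9 191.5]]
scene [[331.7 278.4]
 [331.9 264.6]]
```

```bash
python3 -m jog '{"offset":[[-1.75,-0.34,3.2],[-1.75,-0.34,3.2],[-1.75,-0.34,3.2],[-1.75,-0.34,3.2],[-1.75,-0.34,3.2],[-1.75,-0.34,3.2],[-1.75,-0.34,3.2],[-1.75,-0.34,3.2],[0,0,0.6],[0,0,0],[0,0,0]],"delta_rot":[[0,0,0],[0,0,0],[0,0,0],[0,0,0],[0,0,0],[0,0,0],[0,0,0],[0,0,0],[0,0,2.8],[0,0,0],[0,0,0]],"hand":[1,1,1,1,1,1,1,1,1,1,1]}'
python3 - <<'E'
from look import *
C,im,o=look("w3",["lifter","lifter_grip"])
ob=bot.get_obs(); print(ob["position"],ob["ee_rot"],ob["force"])
if o["lifter_grip"]: print(atz(C,o["lifter_grip"][0][0],.059))
if o["lifter"]: print(atz(C,o["lifter"][0][0],.006))
E
```

```text
time: 7.67
position: [0.4799, -0.0629, 0.1602]
ee_rot: [-180.0, -0.0, 86.0]
force: [0.6, 0.3, 0.8]
gripper_width: 0.0854
grip_force: 0.0
lifter [([323.2, 65.8], 0.96)]
lifter_grip [([321.4, 252.6], 0.65)]
[ 0.48127528 -0.06268785  0.16202372] [1.79827468e+02 3.10715685e-02 8.60536409e+01] [ 0.50686895 -0.81455859  1.05419276]
[ 0.48096615 -0.06373848  0.059     ]
[0.49003192 0.0473678  0.006     ]
```

View pics/w3.png

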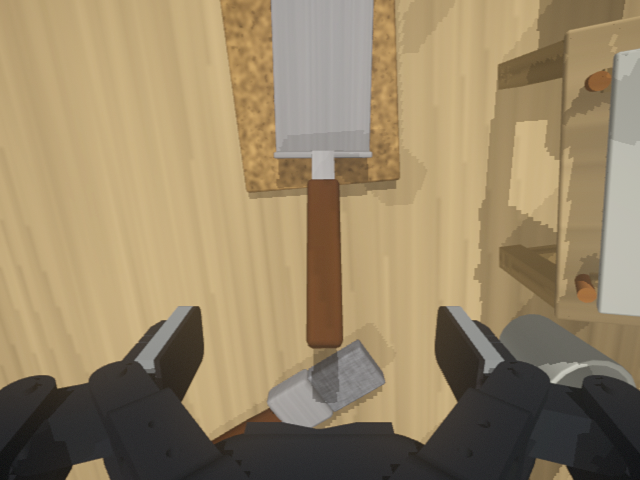

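The handle lies midway between the open jaws (col ~323) and is aligned with the tool, and the brush is clear below. Descending and gripping now.

```bash
python3 -m jog '{"offset":[[0,0,2],[0,0,2],[0,0,2],[0,0,2],[0,0,1.5],[0,0,0.7],[0,0,0],[0,0,0],[0,0,0],[0,0,0],[0,0,0],[0,0,0],[0,0,0],[0,0,0],[0,0,0],[0,0,0]],"delta_rot":[[0,0,0],[0,0,0],[0,0,0],[0,0,0],[0,0,0],[0,0,0],[0,0,0],[0,0,0],[0,0,0],[0,0,0],[0,0,0],[0,0,0],[0,0,0],[0,0,0],[0,0,0],[0,0,0]],"hand":[1,1,1,1,1,1,1,0,0,0,0,0,0,0,0,0]}' 110; python3 -c "
from h import *
o=bot.get_obs();print(o['position'],o['ee_rot'],o['force'],o['q'])"
```

```text
time: 9.15
position: [0.4807, -0.0631, 0.0591]
ee_rot: [179.9, 0.0, 86.0]
force: [-0.6, -0.6, 6.6]
gripper_width: 0.0186
grip_force: 107.1
[ 0.48065159 -0.06306305  0.05906187] [1.79917521e+02 1.53268300e-02 8.59550163e+01] [-0.55762391 -0.56823299  6.61956073] [-1.68078910e+01  6.95841815e+00  1.16503456e+02  3.92702556e-03
  5.64542988e+01 -1.27650860e+01]
```

```bash
python3 -m jog '{"offset":[[0,0,-1],[0,0,-2],[0,0,-3],[0,0,-3],[0,0,-3],[0,0,-3],[0,0,-3],[0,0,-3],[0,0,-3],[0,0,-1]],"delta_rot":[[0,0,0],[0,0,0],[0,0,0],[0,0,0],[0,0,0],[0,0,0],[0,0,0],[0,0,0],[0,0,0],[0,0,0]],"hand":[0,0,0,0,0,0,0,0,0,0]}' && python3 -m jog '{"offset":[[0,0,0],[0,0,0],[0,0,0],[0,0,0],[0,0,0],[0,0,0],[0,0,0],[0,0,0],[0,0,0],[0,0,0],[0,0,0],[0,0,0],[0,0,0],[0,0,0],[0,0,0]],"delta_rot":[[0,0,3],[0,0,6],[0,0,7],[0,0,7],[0,0,7],[0,0,7],[0,0,7],[0,0,7],[0,0,7],[0,0,7],[0,0,7],[0,0,7],[0,0,3.4],[0,0,0],[0,0,0]],"hand":[0,0,0,0,0,0,0,0,0,0,0,0,0,0,0]}'
python3 - <<'E'
from plan import *
from look import *
o=bot.get_obs(); print(o["position"],o["ee_rot"],o["force"],o["q"])
C,im,oo=look("w4",["lifter","lifter_grip"])
im=bot.camera("scene");cv2.imwrite("pics/s4.png",im)
print(bot.place_of("scene","lifter")[:1],bot.place_of("scene","lifter_grip")[:1]); 
# expected projections
R=R_of(o)*Ro.from_euler("x",180,degrees=True).inv(); O=np.array(o["position"])-R.apply([-.111,0,.053])
P=R.apply(np.array([[0,0,0],[-.111,0,.053],[-.056,.032,.018],[-.056,-.032,.018],[.055,.032,.003],[.055,-.032,.003]]))+O
print(proj(C,P).round(1).tolist()); print(proj(cam("scene"),P).round(1).tolist())
E
```

```text
time: 9.98
position: [0.4811, -0.0632, 0.3133]
ee_rot: [179.6, 0.1, 86.0]
force: [-0.1, 0.8, -2.7]
gripper_width: 0.0186
grip_force: 107.9
time: 11.23
position: [0.4792, -0.0626, 0.307]
ee_rot: [-180.0, 0.1, 3.7]
force: [-0.3, 0.2, -2.4]
gripper_width: 0.0187
grip_force: 107.6
[ 0.47923978 -0.06261817  0.30697483] [-1.79951728e+02  1.35285556e-01  3.68294405e+00] [-0.29485678  0.22261676 -2.35907939] [-1.68022076e+01 -8.96299854e+00  1.03525350e+02 -2.13198677e-03
  8.55812722e+01  6.95150722e+01]
lifter [([320.7, 29.7], 0.58)]
lifter_grip [([318.9, 337.3], 0.56)]
[{'position': [305.8, 225.7], 'score': 0.73}] [{'position': [287.0, 176.1], 'score': 0.62}]
[[319.5, 23.7], [319.5, 334.7], [239.6, 167.8], [399.3, 167.8], [230.6, -149.0], [408.6, -148.9]]
[[308.0, 224.9], [287.5, 178.6], [310.0, 199.7], [285.2, 208.3], [331.2, 235.6], [305.5, 245.4]]
```

Run:
```python
from h import *
im=cv2.imread("pics/w4.png"); bot.camera("wrist"); r=bot.masks_of("wrist","lifter")[0]; m=r["region"]; print(r["score"],r["rect"])
for y in list(range(0,150,30))+list(range(150,190,3)):
    x=np.flatnonzero(m[y]); print(y,(x.min(),x.max()) if len(x) else None,end="; ")
g=cv2.cvtColor(im,cv2.COLOR_BGR2GRAY).astype(int)
print(); print("col280",g[140:190,280].tolist()); print("col355",g[140:190,355].tolist())
```

```text
0.8 [241.1, 1.7, 403.2, 430.5]
0 (np.int64(240), np.int64(401)); 30 (np.int64(241), np.int64(399)); 60 (np.int64(243), np.int64(398)); 90 (np.int64(244), np.int64(396)); 120 (np.int64(245), np.int64(394)); 150 (np.int64(246), np.int64(392)); 153 (np.int64(247), np.int64(392)); 156 (np.int64(247), np.int64(392)); 159 (np.int64(247), np.int64(392)); 162 (np.int64(247), np.int64(392)); 165 (np.int64(241), np.int64(396)); 168 (np.int64(240), np.int64(398)); 171 (np.int64(241), np.int64(398)); 174 (np.int64(269), np.int64(397)); 177 (np.int64(302), np.int64(337)); 180 (np.int64(302), np.int64(337)); 183 (np.int64(302), np.int64(337)); 186 (np.int64(302), np.int64(337)); 189 (np.int64(302), np.int64(337)); 
col280 [168, 167, 167, 168, 167, 167, 167, 167, 167, 168, 167, 167, 168, 167, 166, 167, 167, 167, 167, 167, 168, 167, 119, 111, 117, 157, 168, 172, 170, 170, 170, 167, 165, 149, 140, 161, 159, 152, 152, 158, 165, 171, 170, 159, 144, 136, 136, 141, 147, 157]
col355 [169, 169, 169, 169, 170, 170, 170, 171, 171, 170, 170, 171, 171, 170, 171, 170, 170, 171, 171, 171, 171, 170, 144, 110, 115, 131, 168, 183, 188, 188, 186, 185, 184, 176, 166, 165, 178, 176, 179, 184, 188, 189, 189, 190, 191, 192, 194, 196, 196, 195]
```

```bash
cat > bd.py <<'E'
from plan import *
from desk import board
DR,DT=board([.6716,-.0262,3.58,.1148])
def tcp(lx,lz,ly=0): return DT+DR.apply(np.array([lx-111,ly,lz+53])/1e3)
RT=tool(3.58,28)
def where():
    o=bot.get_obs(); L=DR.inv().apply(np.array(o["position"])-DT)*1e3-[-111,0,53]
    print("lifter in board mm",L.round(1),"rot err",np.degrees((RT.inv()*R_of(o)).as_rotvec()).round(2),"F board",DR.inv().apply(o["force"]).round(1),"t",o["time"],"q",np.round(o["q"],0), "grip",o["gripper_width"],o["grip_force"])
E
python3 - <<'E'
from bd import *
print(tcp(-121,40),tcp(-121,4),tcp(-2,4))
plan(tcp(-121,40),RT,n=10,hand=0)
E
```

```text
[ 0.42358024 -0.04171716  0.08799672] [ 0.44044823 -0.04066183  0.05621061] [ 0.54531396 -0.03410099  0.11207773]
10 rows; off by mm [-0. -0. -0.] deg [-0.  0.  0.]
{"offset":[[-0.55,-0.25,2.2],[-0.66,-0.24,2.18],[-0.76,-0.25,2.14],[-0.86,-0.24,2.09],[-0.97,-0.25,2.06],[-1.06,-0.24,2.0],[-1.17,-0.25,1.95],[-1.25,-0.25,1.9],[-1.35,-0.24,1.82],[-1.43,-0.25,1.76]],"delta_rot":[[0.0,2.8,0.0],[0.0,2.8,0.0],[0.0,2.8,0.0],[0.0,2.8,0.0],[0.0,2.8,0.0],[0.0,2.8,0.0],[0.0,2.8,0.0],[0.0,2.8,0.0],[0.0,2.8,0.0],[0.0,2.8,0.0]],"hand":[0,0,0,0,0,0,0,0,0,0]}
```

```bash
python3 -m jog '{"offset":[[-0.55,-0.25,2.2],[-0.66,-0.24,2.18],[-0.76,-0.25,2.14],[-0.86,-0.24,2.09],[-0.97,-0.25,2.06],[-1.06,-0.24,2.0],[-1.17,-0.25,1.95],[-1.25,-0.25,1.9],[-1.35,-0.24,1.82],[-1.43,-0.25,1.76],[0,0,0],[0,0,0],[0,0,0]],"delta_rot":[[0,2.8,0],[0,2.8,0],[0,2.8,0],[0,2.8,0],[0,2.8,0],[0,2.8,0],[0,2.8,0],[0,2.8,0],[0,2.8,0],[0,2.8,0],[0,0,0],[0,0,0],[0,0,0]],"hand":[0,0,0,0,0,0,0,0,0,0,0,0,0]}'
python3 - <<'E'
from bd import *
where()
cv2.imwrite("pics/w5.png",bot.camera("wrist")); cv2.imwrite("pics/s5.png",bot.camera("scene"))
E
```

```text
time: 12.72
position: [0.4254, -0.0426, 0.0903]
ee_rot: [179.9, -28.1, 3.6]
force: [1.3, -0.3, -2.2]
gripper_width: 0.0185
grip_force: 107.9
lifter in board mm [-118.4   -1.    41.2] rot err [-0.1   0.11 -0.  ] F board [ 0.1 -0.4 -2.5] t 12.7167 q [-27. -26. 145.  22.  38.  45.] grip 0.018488286087576824 107.8688657283783
```

View pics/w5.png

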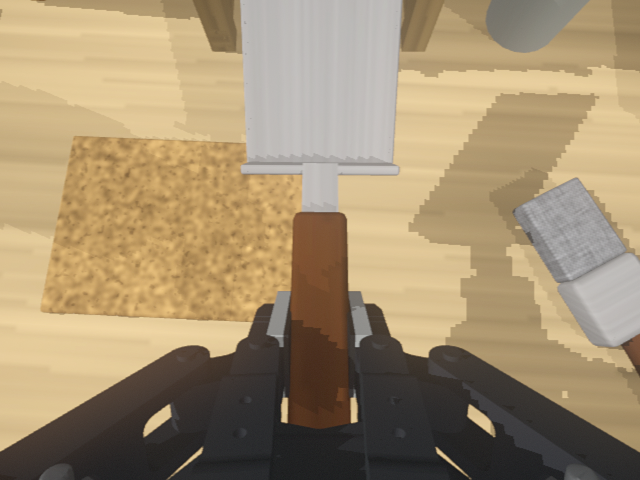

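The lifter is square in the jaws (heel edge at row ~169, cols 241–398), matching the expected geometry, and the pad and brush are clear. Lowering to board height.

```bash
python3 -m jog '{"offset":[[0,0,0.8],[0,-0.1,0.8],[0,0,0.8],[0,0,0.7],[0,0,0.6],[0,0,0],[0,0,0]],"delta_rot":[[0,0,0],[0,0,0],[0,0,0],[0,0,0],[0,0,0],[0,0,0],[0,0,0]],"hand":[0,0,0,0,0,0,0]}'
python3 - <<'E'
from bd import *
where()
im=bot.camera("scene"); cv2.imwrite("pics/s6.png",im)
o=bot.get_obs();R=R_of(o)*Ro.from_euler("x",180,degrees=True); O=np.array(o["position"])-R.apply([-.111,0,.053])
print(proj(cam("scene"),R.apply(np.array([[0,0,.003],[-.056,.032,.018],[-.056,-.032,.018],[.055,.032,.003],[.055,-.032,.003]]))+O).round(1).tolist())
E
```

```text
time: 13.4
position: [0.4423, -0.0399, 0.0566]
ee_rot: [180.0, -28.1, 3.6]
force: [0.4, -0.4, -2.0]
gripper_width: 0.0185
grip_force: 107.9
lifter in board mm [-119.2    0.7    3.4] rot err [-0.02  0.05 -0.03] F board [-0.6 -0.4 -1.9] t 13.4 q [-25. -17. 144.  26.  31.  42.] grip 0.018468884358747387 107.92990565299988
[[314.0, 262.9], [315.7, 247.3], [294.8, 255.3], [333.1, 265.9], [310.8, 274.8]]
```

```bash
python3 -m jog '{"offset":[[0.5,0,-0.1],[1,0,0],[1,0,0],[1,0,0],[1,0,0],[1,0,0],[1,0,0],[0,0,0],[0,0,0]],"delta_rot":[[0,0,0],[0,0,0],[0,0,0],[0,0,0],[0,0,0],[0,0,0],[0,0,0],[0,0,0],[0,0,0]],"hand":[0,0,0,0,0,0,0,0,0]}'
python3 - <<'E'
from bd import *
where()
E
```

```text
time: 14.2
position: [0.4983, -0.036, 0.0871]
ee_rot: [180.0, -28.0, 3.6]
force: [-0.9, 1.2, -2.6]
gripper_width: 0.0183
grip_force: 108.0
lifter in board mm [-55.2   1.1   4. ] rot err [ 0.    0.02 -0.03] F board [-2.   1.2 -1.9] t 14.2 q [-20. -11. 135.  21.  32.  51.] grip 0.018299574048507617 107.96487808227539
```

```bash
python3 -m jog '{"offset":[[1,0.1,0],[1,0,0],[1,0,0],[1,0,0],[0.7,0,0],[0.3,0,0],[0,0,0],[0,0,0]],"delta_rot":[[0,0,0],[0,0,0],[0,0,0],[0,0,0],[0,0,0],[0,0,0],[0,0,0],[0,0,0]],"hand":[0,0,0,0,0,0,0,0]}'
python3 - <<'E'
from bd import *
where()
cv2.imwrite("pics/w7.png",bot.camera("wrist")); cv2.imwrite("pics/s7.png",bot.camera("scene"))
E
```

```text
time: 14.87
position: [0.5417, -0.0341, 0.11]
ee_rot: [-180.0, -28.0, 3.6]
force: [-1.0, 0.1, -2.1]
gripper_width: 0.0187
grip_force: 107.9
lifter in board mm [-6.2  0.2  3.8] rot err [ 0.01 -0.04  0.  ] F board [-1.9  0.2 -1.4] t 14.8667 q [-18.  -7. 129.  18.  33.  56.] grip 0.01872831809522971 107.92872905731201
```

View pics/w7.png

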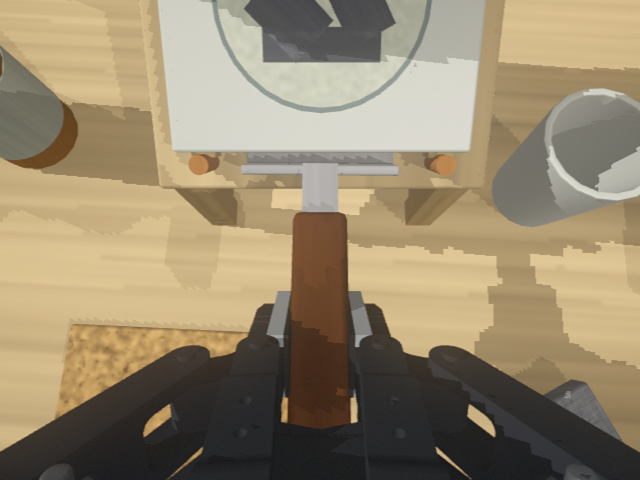

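The heel (rows 164–174) sits about 5 mm short of the plaque's low edge (row 151), centred between the pegs at (200,165) and (443,165). I'll advance 4 mm more and lift gently along the board normal.

```bash
python3 -m jog '{"offset":[[0.2,0,0],[0.2,0,0],[0,0,0],[0,0,-0.2],[0,0,-0.1],[0,0,-0.1],[0,0,-0.1],[0,0,-0.1],[0,0,-0.1],[0,0,-0.1],[0,0,-0.1],[0,0,-0.1],[0,0,0],[0,0,0]],"delta_rot":[[0,0,0],[0,0,0],[0,0,0],[0,0,0],[0,0,0],[0,0,0],[0,0,0],[0,0,0],[0,0,0],[0,0,0],[0,0,0],[0,0,0],[0,0,0],[0,0,0]],"hand":[0,0,0,0,0,0,0,0,0,0,0,0,0,0]}' 120
python3 - <<'E'
from bd import *
where()
im=bot.camera("wrist"); cv2.imwrite("pics/w8.png",im)
g=cv2.cvtColor(im,cv2.COLOR_BGR2GRAY).astype(int); print(g[135:185,280].tolist(),g[135:185,355].tolist())
E
```

```text
time: 16.13
position: [0.5406, -0.0344, 0.1209]
ee_rot: [-180.0, -28.0, 3.6]
force: [-0.1, -0.0, -4.5]
gripper_width: 0.0189
grip_force: 117.2
lifter in board mm [-2.  0. 14.] rot err [-0.01 -0.01  0.02] F board [-2.2 -0.  -3.9] t 16.1333 q [-18.  -8. 128.  17.  35.  57.] grip 0.018894086524261736 117.16200113296509
[215, 215, 215, 215, 215, 215, 215, 215, 215, 214, 215, 215, 216, 215, 215, 215, 215, 216, 215, 215, 215, 215, 216, 216, 215, 200, 169, 131, 134, 137, 159, 179, 182, 182, 182, 180, 179, 178, 164, 140, 134, 135, 134, 134, 134, 132, 133, 133, 132, 133] [217, 217, 216, 217, 217, 217, 217, 217, 217, 217, 217, 217, 218, 217, 217, 217, 218, 217, 217, 217, 216, 216, 216, 217, 216, 203, 184, 150, 117, 135, 140, 177, 184, 187, 187, 185, 183, 180, 177, 153, 133, 163, 165, 164, 164, 165, 163, 164, 162, 163]
```

```bash
python3 -m jog '{"offset":[[0,0,-0.3],[0,0,-0.4],[0,0,-0.4],[0,0,-0.1],[0,0,0],[-0.1,0,0],[-0.3,0,0],[-0.6,0,0],[-0.9,0,0],[-1.1,0,0],[-1.2,0,0],[-1.2,0,0],[-1.1,0,0],[-0.9,0,0],[-0.6,0,0],[-0.3,0,0],[-0.1,0,0],[0,0,0],[0,0,0]],"delta_rot":[[0,0,0],[0,0,0],[0,0,0],[0,0,0],[0,0,0],[0,0,0],[0,0,0],[0,0,0],[0,0,0],[0,0,0],[0,0,0],[0,0,0],[0,0,0],[0,0,0],[0,0,0],[0,0,0],[0,0,0],[0,0,0],[0,0,0]],"hand":[0,0,0,0,0,0,0,0,0,0,0,0,0,0,0,0,0,0,0]}'
python3 - <<'E'
from bd import *
where()
im=bot.camera("wrist"); cv2.imwrite("pics/w9.png",im)
g=cv2.cvtColor(im,cv2.COLOR_BGR2GRAY).astype(int)
for c in(200,280,355,430): print(c,g[140:185,c].tolist())
K,_,_=cam("wrist"); M=np.linalg.inv(bot.camera_params("wrist")["mount"])
for x in(-54.5,-53,-52,-50): # lifter pts -> tool (x, -y, -z) from grip
    print(x,proj((K,M[:3,:3],M[:3,3]),np.array([[x+111,-y,-(11-53)] for y in(0,50,-50)])/1e3).round(1).tolist())
E
```

```text
time: 17.77
position: [0.4617, -0.0396, 0.0927]
ee_rot: [180.0, -28.1, 3.6]
force: [0.3, 0.3, -4.2]
gripper_width: 0.0186
grip_force: 117.2
lifter in board mm [-85.1  -0.3  26.3] rot err [-0.04  0.06  0.01] F board [-1.7  0.3 -3.9] t 17.7667 q [-23. -19. 140.  22.  35.  48.] grip 0.01862307965681775 117.19451308250427
200 [212, 211, 212, 211, 212, 212, 212, 211, 211, 212, 211, 211, 212, 211, 211, 211, 211, 212, 211, 212, 203, 186, 169, 162, 172, 172, 174, 173, 174, 174, 176, 177, 178, 179, 179, 178, 178, 179, 179, 178, 178, 179, 179, 179, 178]
280 [214, 213, 214, 214, 214, 214, 214, 214, 214, 214, 215, 214, 214, 215, 215, 215, 215, 215, 214, 216, 207, 171, 148, 120, 136, 159, 178, 183, 182, 181, 181, 179, 177, 160, 145, 190, 192, 192, 192, 193, 191, 192, 192, 194, 194]
355 [217, 216, 216, 216, 216, 216, 217, 216, 216, 217, 216, 217, 216, 216, 215, 216, 216, 216, 215, 217, 210, 195, 173, 125, 136, 142, 177, 183, 187, 186, 184, 182, 179, 175, 153, 156, 187, 190, 189, 190, 191, 191, 191, 192, 192]
430 [217, 216, 216, 217, 216, 216, 216, 216, 216, 217, 217, 217, 217, 217, 216, 216, 217, 217, 217, 217, 213, 194, 174, 144, 150, 149, 146, 145, 142, 143, 145, 147, 147, 147, 147, 148, 146, 146, 146, 148, 147, 148, 148, 147, 148]
-54.5 [[319.5, 163.4], [199.7, 163.4], [439.3, 163.4]]
-53 [[319.5, 159.7], [199.4, 159.7], [439.6, 159.8]]
-52 [[319.5, 157.3], [199.2, 157.3], [439.8, 157.3]]
-50 [[319.5, 152.4], [198.8, 152.3], [440.2, 152.4]]
```

Run:
```python
from bd import *
im=cv2.imread("pics/w9.png"); g=cv2.cvtColor(im,cv2.COLOR_BGR2GRAY).astype(int)
print("row130 L",g[130,150:190].tolist(),"R",g[130,455:495].tolist())
K,_,_=cam("wrist"); M=np.linalg.inv(bot.camera_params("wrist")["mount"])
x=-40.5
print(proj((K,M[:3,:3],M[:3,3]),np.array([[x+111,-y,-(11-53)] for y in(0,60,-60)])/1e3).round(1).tolist())
p,R=plan([.435,-.04,.26],tool(3.58),n=14,hand=0)
p,R=plan([.4737,.351,.24],tool(-8.9),n=18,hand=0,p0=p,R0=R,dec=1)
```

```text
row130 L [198, 198, 198, 197, 198, 198, 198, 197, 198, 198, 198, 199, 198, 198, 199, 198, 199, 199, 199, 199, 199, 200, 200, 200, 205, 212, 213, 211, 211, 211, 211, 211, 211, 211, 212, 211, 211, 211, 211, 211] R [216, 216, 217, 216, 216, 216, 216, 216, 216, 210, 193, 171, 159, 157, 157, 158, 156, 157, 157, 157, 158, 157, 157, 157, 156, 156, 157, 156, 156, 156, 155, 155, 156, 156, 156, 155, 155, 156, 156, 155]
[[319.5, 128.5], [172.3, 128.5], [466.7, 128.5]]
14 rows; off by mm [0. 0. 0.] deg [ 0.  -0.1 -0. ]
{"offset":[[0.39,-0.01,-1.14],[0.36,-0.01,-1.16],[0.31,-0.0,-1.17],[0.27,-0.01,-1.18],[0.23,-0.01,-1.19],[0.19,-0.01,-1.19],[0.15,-0.01,-1.2],[0.1,-0.01,-1.21],[0.07,-0.0,-1.21],[0.02,-0.01,-1.21],[-0.02,-0.01,-1.21],[-0.07,-0.01,-1.21],[-0.1,-0.01,-1.2],[-0.15,-0.0,-1.2]],"delta_rot":[[0.0,-2.0,-0.0],[0.0,-2.0,-0.0],[0.0,-2.0,-0.0],[0.0,-2.0,-0.0],[0.0,-2.0,-0.0],[0.0,-2.0,-0.0],[0.0,-2.0,-0.0],[0.0,-2.0,-0.0],[0.0,-2.0,-0.0],[0.0,-2.0,-0.0],[0.0,-2.0,-0.0],[0.0,-2.0,-0.0],[0.0,-2.0,-0.0],[0.0,-2.0,-0.0]],"hand":[0,0,0,0,0,0,0,0,0,0,0,0,0,0]}
18 rows; off by mm [ 0.2 -0.5  0.2] deg [ 0.  -0.1 -0.1]
{"offset":[[0.3,-2.2,0.1],[0.4,-2.1,0.1],[0.3,-2.2,0.1],[0.2,-2.1,0.1],[0.3,-2.2,0.2],[0.2,-2.2,0.1],[0.2,-2.2,0.1],[0.2,-2.1,0.1],[0.1,-2.2,0.1],[0.1,-2.2,0.1],[0.1,-2.2,0.1],[0.0,-2.2,0.1],[0.1,-2.1,0.1],[-0.0,-2.2,0.1],[-0.0,-2.2,0.2],[-0.1,-2.2,0.1],[-0.1,-2.2,0.1],[-0.1,-2.2,0.1]],"delta_rot":[[0.0,-0.0,0.7],[0.0,-0.0,0.7],[0.0,-0.0,0.7],[0.0,-0.0,0.7],[0.0,-0.0,0.7],[0.0,-0.0,0.7],[0.0,-0.0,0.7],[0.0,-0.0,0.7],[0.0,-0.0,0.7],[0.0,-0.0,0.7],[0.0,-0.0,0.7],[0.0,-0.0,0.7],[0.0,-0.0,0.7],[0.0,-0.0,0.7],[0.0,-0.0,0.7],[0.0,-0.0,0.7],[0.0,-0.0,0.7],[0.0,-0.0,0.7]],"hand":[0,0,0,0,0,0,0,0,0,0,0,0,0,0,0,0,0,0]}
```

```bash
python3 -m jog '{"offset":[[0.13,0,-0.4],[0.26,0,-0.8],[0.36,0,-1.16],[0.31,0,-1.17],[0.27,0,-1.18],[0.23,0,-1.19],[0.19,0,-1.19],[0.15,0,-1.2],[0.1,0,-1.21],[0.07,0,-1.21],[0.02,0,-1.21],[-0.02,0,-1.21],[-0.07,0,-1.21],[-0.1,0,-1.2],[-0.15,0,-0.8],[0,0,-0.4],[0,0,0],[0,0,0]],"delta_rot":[[0,-0.7,0],[0,-1.3,0],[0,-2,0],[0,-2,0],[0,-2,0],[0,-2,0],[0,-2,0],[0,-2,0],[0,-2,0],[0,-2,0],[0,-2,0],[0,-2,0],[0,-2,0],[0,-2,0],[0,-1.3,0],[0,-0.7,0],[0,0,0],[0,0,0]],"hand":[0,0,0,0,0,0,0,0,0,0,0,0,0,0,0,0,0,0]}'
python3 - <<'E'
from bd import *
o=bot.get_obs(); print(o["position"],o["ee_rot"],o["force"])
im=bot.camera("wrist"); cv2.imwrite("pics/w10.png",im)
g=cv2.cvtColor(im,cv2.COLOR_BGR2GRAY).astype(int)
for c in(200,280,355,430): print(c,g[150:178,c].tolist())
E
```

```text
time: 19.32
position: [0.4348, -0.0409, 0.2597]
ee_rot: [-180.0, -0.0, 3.6]
force: [-1.5, -0.3, -3.7]
gripper_width: 0.0182
grip_force: 117.3
[ 0.43483953 -0.04089003  0.25970783] [-1.79991586e+02 -4.06966069e-02  3.57470082e+00] [-1.48999731 -0.31388737 -3.72980454]
200 [196, 196, 197, 196, 196, 196, 196, 196, 196, 197, 188, 177, 161, 141, 146, 149, 149, 145, 148, 159, 169, 172, 164, 156, 158, 169, 178, 176]
280 [196, 197, 197, 197, 197, 197, 198, 197, 197, 197, 190, 180, 167, 116, 111, 144, 159, 168, 167, 165, 165, 164, 162, 149, 131, 155, 158, 159]
355 [213, 211, 198, 196, 197, 198, 197, 197, 197, 196, 191, 182, 170, 121, 113, 120, 160, 175, 184, 184, 182, 182, 181, 176, 162, 151, 180, 184]
430 [211, 211, 211, 211, 211, 211, 211, 211, 211, 211, 209, 201, 192, 166, 182, 184, 186, 186, 183, 179, 175, 177, 179, 181, 180, 181, 180, 180]
```

Stable and unchanged on the blade. Now over to the stand, then square up.

```bash
python3 -m jog '{"offset":[[0.3,-0.5,0.1],[0.3,-1,0.1],[0.3,-1.5,0.1],[0.3,-2,0.1],[0.3,-2.4,0.1],[0.3,-2.4,0.1],[0.3,-2.4,0.1],[0.3,-2.4,0.1],[0.3,-2.4,0.1],[0.3,-2.4,0.1],[0.3,-2.4,0.1],[0.3,-2.4,0.1],[0.3,-2.4,0.1],[0.3,-2.4,0.1],[0.3,-2.4,0.1],[0.3,-2.4,0.1],[0.3,-2,0.1],[0.3,-1.5,0.1],[0.3,-1,0.1],[0.3,-0.5,0.1]],"delta_rot":[[0,0,0],[0,0,0],[0,0,0],[0,0,0],[0,0,0],[0,0,0],[0,0,0],[0,0,0],[0,0,0],[0,0,0],[0,0,0],[0,0,0],[0,0,0],[0,0,0],[0,0,0],[0,0,0],[0,0,0],[0,0,0],[0,0,0],[0,0,0]],"hand":[0,0,0,0,0,0,0,0,0,0,0,0,0,0,0,0,0,0,0,0]}' >/dev/null && python3 -m jog '{"offset":[[0,0,0],[0,0,0],[0,0,0],[0,0,0],[0,0,0],[0,0,0],[0,0,0],[0,0,0],[0,0,0],[0,0,0]],"delta_rot":[[0,0,0.5],[0,0,1.5],[0,0,2.5],[0,0,3],[0,0,2.5],[0,0,1.5],[0,0,0.7],[0,0,0.3],[0,0,0],[0,0,0]],"hand":[0,0,0,0,0,0,0,0,0,0]}'
cat > st.py <<'E'
from bd import *
SC=np.array([.585,.3336]); SY=-8.9
def swhere():
    o=bot.get_obs(); r=np.radians(SY); e=np.array([[np.cos(r),np.sin(r)],[-np.sin(r),np.cos(r)]])@(np.array(o["position"])[:2]-SC)*1e3+[111+1.7,0]
    print("plaque in stand mm",e.round(1),"yaw err",round(o["ee_rot"][2]-SY,2),"tilt",np.round(o["ee_rot"][:2],2),"underside of blade z",round(o["position"][2]*1e3-53,1),"F",np.round(o["force"],1),"t",o["time"],"q",np.round(o["q"]))
E
python3 - <<'E'
from st import *
swhere()
im=bot.camera("wrist"); cv2.imwrite("pics/w11.png",im)
g=cv2.cvtColor(im,cv2.COLOR_BGR2GRAY).astype(int)
for c in(200,280,355,430): print(c,g[150:170,c].tolist())
print(g[130,165:185].tolist(),g[130,455:475].tolist())
for c in("top","scene"): cv2.imwrite(f"pics/{c}11.png",bot.camera(c))
E
```

```text
time: 21.87
position: [0.4703, 0.3497, 0.24]
ee_rot: [-180.0, 0.0, -8.9]
force: [-0.5, 0.2, -4.6]
gripper_width: 0.0184
grip_force: 117.4
plaque in stand mm [-3.1 -1.9] yaw err -0.04 tilt [-180.    0.] underside of blade z 187.0 F [-0.5  0.2 -4.6] t 21.8667 q [ 29.   8.  94.   0.  78. 128.]
200 [198, 197, 197, 198, 198, 197, 197, 198, 197, 198, 192, 183, 169, 147, 144, 146, 146, 145, 146, 146]
280 [213, 214, 213, 199, 198, 198, 199, 199, 199, 201, 194, 172, 141, 110, 111, 143, 165, 181, 182, 182]
355 [213, 213, 213, 213, 213, 213, 207, 199, 198, 186, 179, 149, 140, 114, 110, 116, 157, 174, 185, 184]
430 [213, 213, 213, 213, 213, 213, 212, 212, 213, 213, 211, 205, 200, 173, 189, 191, 192, 192, 192, 192]
[145, 146, 146, 145, 145, 146, 146, 146, 147, 163, 196, 203, 198, 196, 196, 196, 197, 196, 197, 196] [213, 213, 213, 212, 213, 212, 213, 212, 213, 208, 193, 167, 147, 144, 147, 172, 186, 186, 187, 186]
```

```bash
python3 -m jog '{"offset":[[0.1,-0.05,0.4],[0.1,-0.05,0.8],[0.1,-0.05,1.2],[0,-0.05,1.4],[0,0,1.4],[0,0,1.4],[0,0,1.4],[0,0,1.2],[0,0,1],[0,0,0.7],[0,0,0.4],[0,0,0.3],[0,0,0],[0,0,0]],"delta_rot":[[0,0,0],[0,0,0],[0,0,0],[0,0,0],[0,0,0],[0,0,0],[0,0,0],[0,0,0],[0,0,0],[0,0,0],[0,0,0],[0,0,0],[0,0,0],[0,0,0]],"hand":[0,0,0,0,0,0,0,0,0,0,0,0,0,0]}'
python3 - <<'E'
from st import *
swhere()
o=bot.get_obs(); im=bot.camera("wrist"); cv2.imwrite("pics/w12.png",im); C=cam("wrist",o)
r=Ro.from_euler("z",SY,degrees=True); P=r.apply(np.array([(-60,y,65) for y in(56,44,-44,-56)])/1e3)+[*SC,0]
print("expected rail corners",proj(C,P).round(1).tolist())
cv2.imwrite("pics/w12c.png",cv2.resize(im[120:220,160:480],None,fx=2.5,fy=2.5,interpolation=cv2.INTER_CUBIC))
E
```

```text
time: 23.18
position: [0.4739, 0.3517, 0.1245]
ee_rot: [-180.0, -0.0, -8.9]
force: [-0.4, 0.9, -3.9]
gripper_width: 0.0185
grip_force: 117.5
plaque in stand mm [0.2 0.7] yaw err -0.04 tilt [-1.7997e+02 -4.0000e-02] underside of blade z 71.5 F [-0.4  0.9 -3.9] t 23.1833 q [ 29.  15.  99.  -0.  66. 128.]
expected rail corners [[199.6, 168.4], [225.6, 168.4], [415.8, 168.3], [441.8, 168.3]]
```

View pics/w12c.png

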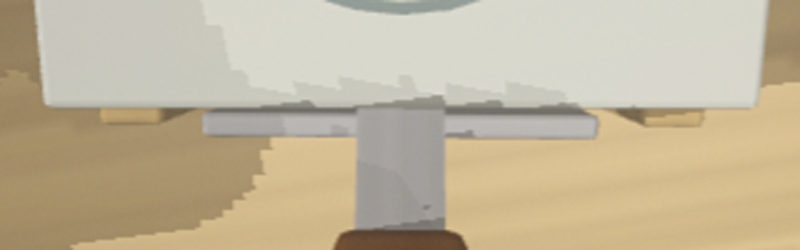

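The rail ends show at px 201–225 and 417–441, rows 169–170, against 200–226 and 416–442, row 168, expected. So the plaque is centred to within about 1 mm. Setting it down slowly.

```bash
python3 -m jog '{"offset":[[0,0.06,0.3],[0,0,0.3],[0,0,0.15],[0,0,0.1],[0,0,0.1],[0,0,0.1],[0,0,0.1],[0,0,0.1],[0,0,0.1],[0,0,0.1],[0,0,0.1],[0,0,0.15],[0,0,0.2],[0,0,0],[0,0,0]],"delta_rot":[[0,0,0.2],[0,0,0],[0,0,0],[0,0,0],[0,0,0],[0,0,0],[0,0,0],[0,0,0],[0,0,0],[0,0,0],[0,0,0],[0,0,0],[0,0,0],[0,0,0],[0,0,0]],"hand":[0,0,0,0,0,0,0,0,0,0,0,0,0,0,0]}'
python3 - <<'E'
from st import *
swhere()
im=bot.camera("wrist"); cv2.imwrite("pics/w13.png",im)
g=cv2.cvtColor(im,cv2.COLOR_BGR2GRAY).astype(int)
for c in(190,280,355,450): print(c,g[135:175,c].tolist())
E
```

```text
time: 24.48
position: [0.4735, 0.3507, 0.1045]
ee_rot: [180.0, -0.0, -9.1]
force: [-0.1, 0.2, -1.8]
gripper_width: 0.0185
grip_force: 117.9
plaque in stand mm [-0.1 -0.4] yaw err -0.24 tilt [ 1.7998e+02 -1.0000e-02] underside of blade z 51.5 F [-0.1  0.2 -1.8] t 24.4833 q [ 29.  16. 100.  -0.  64. 128.]
190 [198, 198, 198, 199, 198, 198, 198, 199, 198, 199, 198, 199, 198, 198, 198, 198, 198, 198, 199, 198, 198, 198, 198, 198, 198, 196, 189, 183, 151, 161, 162, 162, 163, 161, 164, 163, 158, 150, 141, 118]
280 [215, 215, 215, 215, 215, 215, 215, 215, 215, 215, 215, 215, 215, 215, 215, 215, 215, 215, 215, 215, 215, 215, 215, 215, 215, 214, 208, 203, 183, 122, 151, 169, 184, 184, 182, 183, 182, 181, 169, 155]
355 [214, 214, 215, 214, 215, 215, 215, 215, 214, 215, 214, 215, 214, 214, 215, 215, 215, 215, 214, 215, 214, 215, 214, 215, 214, 215, 210, 205, 195, 127, 125, 162, 179, 186, 186, 185, 184, 184, 178, 171]
450 [214, 214, 213, 214, 213, 213, 213, 213, 214, 214, 213, 213, 213, 214, 214, 213, 213, 214, 213, 214, 214, 213, 214, 214, 213, 213, 211, 206, 199, 167, 179, 180, 179, 179, 179, 179, 176, 168, 165, 184]
```

```bash
python3 -m jog '{"offset":[[-0.3,0,0],[-0.6,0,0],[-1,0,0],[-1,0,0],[-1,0,0],[-1,0,0],[-1,0,0],[-1,0,0],[-1,0,0],[-1,0,0],[-1,0,0],[-1,0,0],[-1,0,0],[-1,0,0],[-1,0,0],[-0.6,0,0],[0,0,0],[0,0,0]],"delta_rot":[[0,0,0],[0,0,0],[0,0,0],[0,0,0],[0,0,0],[0,0,0],[0,0,0],[0,0,0],[0,0,0],[0,0,0],[0,0,0],[0,0,0],[0,0,0],[0,0,0],[0,0,0],[0,0,0],[0,0,0],[0,0,0]],"hand":[0,0,0,0,0,0,0,0,0,0,0,0,0,0,0,0,0,0]}'
python3 - <<'E'
from st import *
swhere()
P=[.4807,-.0631,.20]
p,R=plan([.3401,.3722,.25],R_of(bot.get_obs()),hand=0)
plan(P,tool(86),n=16,hand=0,p0=p,R0=R)
E
```

```text
time: 26.03
position: [0.3301, 0.3741, 0.1051]
ee_rot: [-180.0, -0.0, -9.1]
force: [0.0, -0.3, -2.9]
gripper_width: 0.0184
grip_force: 117.9
plaque in stand mm [-145.4    0.6] yaw err -0.2 tilt [-1.7999e+02 -2.0000e-02] underside of blade z 52.1 F [ 0.  -0.3 -2.9] t 26.0333 q [ 40.   5. 113.  -0.  62. 139.]
4 rows; off by mm [0. 0. 0.] deg [0. 0. 0.]
{"offset":[[0.26,0.01,-3.62],[0.25,0.0,-3.63],[0.26,0.01,-3.62],[0.25,0.01,-3.62]],"delta_rot":[[0.0,0.0,0.0],[0.0,0.0,0.0],[0.0,0.0,0.0],[0.0,0.0,0.0]],"hand":[0,0,0,0]}
16 rows; off by mm [ 0. -0.  0.] deg [ 0.  -0.  -0.7]
{"offset":[[1.3,2.55,0.31],[1.03,2.66,0.31],[0.75,2.76,0.32],[0.46,2.82,0.31],[0.17,2.86,0.31],[-0.13,2.85,0.31],[-0.42,2.83,0.32],[-0.7,2.77,0.31],[-0.99,2.68,0.31],[-1.26,2.57,0.31],[-1.51,2.43,0.32],[-1.76,2.25,0.31],[-1.98,2.07,0.31],[-2.18,1.84,0.31],[-2.36,1.62,0.32],[-2.51,1.36,0.31]],"delta_rot":[[0.0,-0.0,-5.9],[0.0,-0.0,-5.9],[0.0,-0.0,-5.9],[0.0,-0.0,-5.9],[0.0,-0.0,-5.9],[0.0,-0.0,-5.9],[0.0,-0.0,-5.9],[0.0,-0.0,-5.9],[0.0,-0.0,-5.9],[0.0,-0.0,-5.9],[0.0,-0.0,-5.9],[0.0,-0.0,-5.9],[0.0,-0.0,-5.9],[0.0,-0.0,-5.9],[0.0,-0.0,-5.9],[0.0,-0.0,-5.9]],"hand":[0,0,0,0,0,0,0,0,0,0,0,0,0,0,0,0]}
```

```bash
python3 -m jog '{"offset":[[0.3,0,-2],[0.3,0,-3.6],[0.3,0,-3.6],[0.1,0,-3.6],[0,0,-1.7],[0,0,0]],"delta_rot":[[0,0,0],[0,0,0],[0,0,0],[0,0,0],[0,0,0],[0,0,0]],"hand":[0,0,0,0,0,0]}' >/dev/null; python3 -m jog '{"offset":[[1.3,2.55,0.31],[1.03,2.66,0.31],[0.75,2.76,0.32],[0.46,2.82,0.31],[0.17,2.86,0.31],[-0.13,2.85,0.31],[-0.42,2.83,0.32],[-0.7,2.77,0.31],[-0.99,2.68,0.31],[-1.26,2.57,0.31],[-1.51,2.43,0.32],[-1.76,2.25,0.31],[-1.98,2.07,0.31],[-2.18,1.84,0.31],[-2.36,1.62,0.32],[-2.51,1.36,0.31],[0,0,0],[0,0,0]],"delta_rot":[[0,0,-5.9],[0,0,-5.9],[0,0,-5.9],[0,0,-5.9],[0,0,-5.9],[0,0,-5.9],[0,0,-5.9],[0,0,-5.9],[0,0,-5.9],[0,0,-5.9],[0,0,-5.9],[0,0,-5.9],[0,0,-5.9],[0,0,-5.9],[0,0,-5.9],[0,0,-5.9],[0,0,-0.7],[0,0,0]],"hand":[0,0,0,0,0,0,0,0,0,0,0,0,0,0,0,0,0,0]}'
python3 - <<'E'
from bd import *
o=bot.get_obs(); print(o["position"],o["ee_rot"],o["force"])
plan([.4807,-.0631,.0591+.02],tool(86),n=6,hand=0)
im=bot.camera("wrist"); cv2.imwrite("pics/w14.png",im)
m=bot.masks_of("wrist","lifter")[0]["region"]
for y in range(159,186,3):
    x=np.flatnonzero(m[y]); print(y,(x.min(),x.max()) if len(x) else None,end="; ")
E
```

```text
time: 28.03
position: [0.4797, -0.0643, 0.1981]
ee_rot: [-179.8, -0.0, 85.8]
force: [-0.9, -0.1, -1.6]
gripper_width: 0.0186
grip_force: 118.0
[ 0.479716   -0.06434568  0.19805998] [-1.79835611e+02 -1.97728272e-02  8.57587976e+01] [-0.89183376 -0.1489368  -1.64461692]
6 rows; off by mm [ 0. -0.  0.] deg [-0.2 -0.  -0.2]
{"offset":[[0.02,0.02,1.98],[0.02,0.02,1.99],[0.02,0.02,1.98],[0.02,0.02,1.98],[0.03,0.02,1.98],[0.02,0.02,1.99]],"delta_rot":[[-0.0,-0.0,-0.0],[-0.0,-0.0,-0.0],[-0.0,-0.0,-0.0],[-0.0,-0.0,-0.0],[-0.0,-0.0,-0.0],[-0.0,-0.0,-0.0]],"hand":[0,0,0,0,0,0]}
159 (np.int64(247), np.int64(392)); 162 (np.int64(246), np.int64(392)); 165 (np.int64(241), np.int64(396)); 168 (np.int64(240), np.int64(398)); 171 (np.int64(241), np.int64(398)); 174 (np.int64(271), np.int64(396)); 177 (np.int64(302), np.int64(337)); 180 (np.int64(302), np.int64(337)); 183 (np.int64(302), np.int64(337));
```

```bash
python3 -m jog '{"offset":[[0.1,0.1,2],[0,0,2.5],[0,0,2.5],[0,0,2.5],[0,0,1.7],[0,0,1],[0,0,0.6],[0,0,0.3],[0,0,0.2],[0,0,0.2],[0,0,0.2],[0,0,0.1],[0,0,0],[0,0,0]],"delta_rot":[[0,0,0],[0,0,0],[0,0,0],[0,0,0],[0,0,0],[0,0,0],[0,0,0],[0,0,0],[0,0,0],[0,0,0],[0,0,0],[0,0,0],[0,0,0],[0,0,0]],"hand":[0,0,0,0,0,0,0,0,0,0,0,0,0,0]}'
```

```text
time: 29.3
position: [0.4817, -0.0622, 0.0622]
ee_rot: [180.0, 0.0, 85.9]
force: [1.0, 0.3, -2.0]
gripper_width: 0.0179
grip_force: 117.9
```

Still ~2–3 mm up; lower slowly to contact.

```bash
python3 -m jog '{"offset":[[0,0,0.1],[0,0,0.1],[0,0,0.05],[0,0,0],[0,0,0]],"delta_rot":[[0,0,0],[0,0,0],[0,0,0],[0,0,0],[0,0,0]],"hand":[0,0,0,0,0]}'
```

```text
time: 29.72
position: [0.4815, -0.0621, 0.0595]
ee_rot: [-180.0, -0.0, 86.0]
force: [-0.4, -0.7, -1.5]
gripper_width: 0.0187
grip_force: 118.0
```

```bash
python3 -m jog '{"offset":[[0,0,0.05],[0,0,0.05],[0,0,0],[0,0,0]],"delta_rot":[[0,0,0],[0,0,0],[0,0,0],[0,0,0]],"hand":[0,0,0,0]}'
```

```text
time: 30.05
position: [0.4817, -0.0623, 0.0592]
ee_rot: [180.0, 0.0, 86.0]
force: [-3.3, -1.7, 5.0]
gripper_width: 0.0186
grip_force: 119.2
```

```bash
python3 -m jog '{"offset":[[0,0,0],[0,0,0],[0,0,0],[0,0,0],[0,0,0],[0,0,0],[0,0,0],[0,0,0],[0,0,0],[0,0,-1],[0,0,-2],[0,0,-3],[0,0,-3],[0,0,-4],[0,0,-4],[0,0,-4],[0,0,-4],[0,0,-4],[0,0,0],[0,0,0]],"delta_rot":[[0,0,0],[0,0,0],[0,0,0],[0,0,0],[0,0,0],[0,0,0],[0,0,0],[0,0,0],[0,0,0],[0,0,0],[0,0,0],[0,0,0],[0,0,0],[0,0,0],[0,0,0],[0,0,0],[0,0,0],[0,0,0],[0,0,0],[0,0,0]],"hand":[0.3,0.6,1,1,1,1,1,1,1,1,1,1,1,1,1,1,1,1,1,1]}'; python3 -m jog '{"offset":[[4,0,-0.4],[4,1,-0.4],[4,1,-0.4],[4,1,-0.4],[4,1,-0.4],[4,1,-0.4],[4,1,-0.4],[4,1,-0.4],[4,1,-0.4],[4,1,0],[3,0,0],[0,0,0],[0,0,0]],"delta_rot":[[0,0,0],[0,0,0],[0,0,0],[0,0,0],[0,0,0],[0,0,0],[0,0,0],[0,0,0],[0,0,0],[0,0,0],[0,0,0],[0,0,0],[0,0,0]],"hand":[1,1,1,1,1,1,1,1,1,1,1,1,1]}'
python3 - <<'E'
from look import *
C,im,o=look("w15",["plaque","stand_empty","lifter","lifter_grip","bottle"])
for n in("plaque",):
    for r in bot.masks_of("wrist",n)[:2]:
        m=r["region"].astype(np.uint8); c=cv2.findContours(m,0,2)[0]; c=max(c,key=cv2.contourArea); b=cv2.boxPoints(cv2.minAreaRect(c))
        P=np.array([atz(C,u,.073)[:2] for u in b]); print(r["score"],P.round(4).tolist(),P.mean(0),[np.linalg.norm(P[i]-P[i-1]).round(4) for i in range(4)],np.degrees(np.arctan2(*(P-np.roll(P,1,0))[:, ::-1].T)).round(1))
for k,z in(("lifter",.006),("lifter_grip",.059)):
    if o[k]: print(k,atz(C,o[k][0][0],z))
print(bot.get_obs()["position"])
E
```

```text
time: 31.72
position: [0.4826, -0.0624, 0.3527]
ee_rot: [179.6, 0.1, 86.0]
force: [-1.2, -0.5, -1.4]
gripper_width: 0.0858
grip_force: 0.0
time: 32.8
position: [0.6005, 0.362, 0.3814]
ee_rot: [-179.8, 0.1, 86.1]
force: [-0.3, -0.7, -0.8]
gripper_width: 0.0856
grip_force: 0.0
plaque [([306.3, 221.6], 0.87)]
stand_empty []
lifter [([263.6, 401.0], 0.79)]
lifter_grip []
bottle [([369.2, 319.5], 0.7)]
0.6 [[0.5156, 0.2826], [0.5401, 0.401], [0.6474, 0.3835], [0.6312, 0.263]] [0.58354744 0.33254036] [np.float64(0.1173), np.float64(0.1208), np.float64(0.1087), np.float64(0.1215)] [170.4  78.3  -9.3 -97.7]
0.58 [[0.4879, 0.5152], [0.5302, 0.5559], [0.5876, 0.5102], [0.5459, 0.4668]] [0.53789805 0.51203499] [np.float64(0.0755), np.float64(0.0587), np.float64(0.0733), np.float64(0.0603)] [ 140.1   43.9  -38.5 -133.8]
lifter [0.49432792 0.04658518 0.006     ]
[0.60174138 0.35926475 0.38503397]
```

```bash
python3 -c "
from cell import bot
print(bot.hand_in())"
```

```text
the job is handed in; nothing more can be done
None
```

The plaque is on the empty drying stand, painted face up and measured within about 2 mm and roughly 1° of centred and square; the lifter is back on its cork pad, released, and the job was handed in at about 33 s (the hand-in returned no verdict).

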